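# Draw the crate's loose end board tight with its cam lock

### The arm

A 6-joint arm with a two-finger parallel gripper is mounted at the origin on the work surface. World frame = base frame: x ahead of the robot, y to its left, z up, the work surface at z = 0. Lengths are in m, angles in degrees, forces in N, time in s.
With the tool pointing down it reaches from about 0.3 to 0.85 m from the base axis. Payload 5.4 kg.
Tool frame: the origin (TCP) lies midway between the tips of the shut fingers; the grasp point (between the pads) lies grip_depth behind it (grip_depth is the distance from the TCP to the grasp point, in m); z points along the fingers, y is the line along which they close (so a half turn about z gives the same grasp; the last joint's range is limited). The gripper opens to 85 mm and grips with 20 to 120 N. Pads are 22 mm wide; open, the fingers measure 114 mm over their backs; the gripper's body (76 mm by 85 mm) begins 54 mm behind the grasp point. The pads swing forward as they close: fully open they stand 13 mm farther back than shut.
Start: joints at [56.889, 9.076, 91.501, -0, 79.423, -12.038], TCP at [0.207, 0.537, 0.231] pointing down, gripper open.
Joint ranges: [-166.64, 166.64], [-54.1, 131.32], [10.49, 154.53], [-73.88, 253.88], [9.74, 151.15], [-171.62, 171.62]. Speed limits (degrees/s): [147.25, 147.25, 180, 180, 180, 180].

### API

Orientations are given as [roll, pitch, yaw] about the fixed x, y, z axes, in that order (R = Rz(yaw) Ry(pitch) Rx(roll)).
In Python, from cell import observe, capture, hand_in, find_in, masks_of, mark_of, grip_depth gives the robot as it stands. The module is installed in compiled form; this text tells all that it offers.
- The arm moves only by the tool move_arm, never from a script. Its argument "targets" is a list that holds one entry, the list of rows, each a list of 7 numbers: the turn, a rotation vector about the tool's x, y, z in rad, then the shift along the tool's x, y, z in m, then the closure, from 0 (fully open) to 1 (shut). A call has 1 to 5 rows; each row shifts and turns the commanded pose from where the row before left it, along the tool's axes as they then stand; what a row does not reach is not made up. A row lasts 1/8 s, in which the tool goes at most 62.5 mm and 10.7 degrees, less where a joint would pass 70% of its speed; a pose out of reach is approached as far as the arm can. A call is refused whole if a number of a shift passes 0.0625 or a number of a turn 0.188, either way. A call with a gripper value outside its range is refused whole. The fingers move at their own pace and stop on an object; "grip_force" is the grip in N (left out, the last holds). Time passes only in rows, so rows that do not move let the fingers close. It gives the time, the measured TCP pose, the force, the opening and the grip force at its end, in the units of the state.
- observe(): the state, without advancing time (a new reading comes with each control period).
- capture(name): name is "scene" or "side" or "wrist"; returns a dict with "pixels" (420x560x3 uint8, red, green, blue), "K" (3x3 intrinsics, pixels), "dist" ([k1, k2, p1, p2, k3] as OpenCV has them; the pictures are not rectified), "rvec" (rotation vector, rad) and "tvec" (3), from world to camera coordinates, as OpenCV has them; the wrist camera has in their place "mount" (4x4, takes a point from camera to tool coordinates, whose origin is the TCP and whose axes are the flange's). Camera axes: x right, y down, z forward; pixel columns grow to the right and rows downward; lengths in m; the calibration is good to about 2 mm. A picture is of the moment at which its call begins: read the wrist's pose just before it. There is no depth.
- hand_in(): hands the job in; it is judged then, once.
Trained networks look in a picture, given as the dict that the camera call returned (one of the last four; its "shot" number tells which), for a name from the list of things; names that differ only in an ending like _2 or _b are one class to them, and where a whole thing is asked for, a point or a joint stands for the part that bears it (a point fixed in the world has none). Each returns a list of dicts, best first, with "score" (0 to 1); they miss things now and then, are a little off and sometimes report something else, mostly with a low value. They report only what shows in the picture. A call takes as long as a camera call. They do not tell look-alikes from the thing itself.
- find_in(picture, name): "at" ([column, row] in pixels, amid what is visible of it).
- masks_of(picture, name): "region" (420x560 bool, what is visible of it) and "at" ([column, row] in pixels, amid what is visible of it).
- mark_of(picture, name): "at" ([column, row] in pixels: a listed point, or the origin of a listed thing).
The state is a dict: "time": time; "joint_pos": joint angles; "dq": joint speeds; "tau": joint torques, N m; "tool_pos": TCP position; "orientation": TCP orientation; "force": force on the tool from outside, world axes, zero at the start; "moment": the same for the moment, N m; "gripper_width": finger opening in m; "finger_force": force on a finger pad.
Only numpy, scipy, OpenCV 4.12 (cv2) and the standard library are available. Lean on these libraries where they do the work, as an engineer would, in place of code of your own. Each camera call takes 0.05 s, during which the arm holds its last target. There are 200 camera calls.

### The job

At the food-parcel table a flat-pack crate still has one end board standing off by a finger's width. Take the flat-bladed driver (the one with the flat paddle handle) out of the tool block, put its blade into the slot of the cam lock beside the loose end board and turn it clockwise, about 70 degrees, until the board is drawn tight. Then put the driver back, standing in the hole it came from, and leave the other driver where it stands.

Things in the scene. Friction and masses are not known exactly. Their poses are not given: they have to be found in the camera images.
- driver_mid (a point): Loose 150 g flat-bladed driver upright in a tool block hole: centre of its black paddle handle, 46 wide (x), 24 thick (y: grip across this), 70 mm tall. z up, x along blade width, either way round. Below this point: collar (diameter 56, 6 thick) whose underside, 41 down, rests on the block; shank; blade 28 wide (x), 5 thick, tip 86 down. Which hole varies; return it to this start position.
- cam: Bare metal disc, diameter 68, that turns; by the end board with the open gap (the like disc 176 away is tight, fixed). Origin: on its axis, centre of slot floor, 40 above table; x along slot, z up. Slot 33 long, 10 wide, sides straight for 10 mm, then flaring 45 degrees to the mouth 18 above floor. Turns 1.2 rad clockwise from above, to a stop; starts 0-0.12 in. 0.25 N m, stays put. Blade play: 11 degrees.
- end_board (a joint): How far the cam has drawn in the green end board (238 long, 14 thick, 65 mm high), in m: 0 to 0.0015 at the start (gap about 15 mm), 0.015 when tight on the crate, at the disc's stop. In step with the disc: 12.5 mm per rad. Not to be pushed by hand. The crate (238 x 300 mm base, long sides 50 mm high) is fixed.
- nut_driver: The unwanted driver in the other hole, 130 mm away: same collar and height, round black handle 36 mm in diameter. Origin: its lower tip, 15 mm above the table; z up; top 121 mm above it. Leave it alone. The tool block is fixed brown wood, 100 x 220 mm, 60 mm high; its holes are round, 40 mm wide, right through, chamfered 3 mm, and take the driver at any yaw.
Things that resemble listed ones, but are neither listed nor needed, are in the scene too. Leave any blue or yellow look-alike of the part that bears driver_mid alone.

How it is judged (in metres and radians):
On the way, in this order (a step that is already met when the one before it is completed fails the run):
1. the driver's blade is down in the slot of the open cam (horizontal distance between driver_mid and cam below 0.012 m and z of driver_mid in the frame of cam below 0.094 m and angle between driver_mid's own z axis and vertical below 0.2 rad and value of joint end_board below 0.003 m), for 0.1 s.
2. the cam, turned with the driver in its slot, has drawn the end board in (horizontal distance between driver_mid and cam below 0.012 m and z of driver_mid in the frame of cam below 0.094 m and angle between driver_mid's own z axis and vertical below 0.2 rad and value of joint end_board above 0.0115 m), for 0.1 s.
At the end, for the whole second after the job is handed in: The end board is drawn in by more than 11.5 of its 15 mm; the flat-bladed driver stands at rest in the hole it came from, its handle centre within 16 mm of its start and upright within 8.6 degrees, at any yaw; the other driver is within 20 mm of its start (value of joint end_board above 0.0115 m and distance of driver_mid from where it was at the start of the episode below 0.016 m and angle between driver_mid's own z axis and vertical below 0.15 rad and linear speed of driver below 0.02 m/s and distance of nut_driver from where it was at the start of the episode below 0.02 m); the robot touches nothing.
It fails at once if the fingers push the cam disc directly (over 3 N) instead of the driver doing it (contact force between the fingers and cam above 3 N).
It fails at once if the other driver is pulled from its place (moved over 30 mm) (distance of nut_driver from where it was at the start of the episode above 0.03 m).
It also fails if it takes over 51 s, if anything falls off the work surface, if the arm or the gripper's body presses on something with over 40 N, if the wrist force passes 120 N, or if a joint passes its speed limit or range.

## Working session

There is one attempt and no reset: what is moved stays moved. The work goes in short steps, Python scripts to look and compute and a tool call to move; the robot and the scene stay as the last step left them, time stands still between calls to the robot, and variables do not carry over. Pictures are saved under pics/ and viewed, at most 10 in all, crops included, and the job is handed in when it is done.

Besides the shell and the picture viewer there is one more tool, called after "Call:" by a JSON object that holds its "api" and its "payload", one argument or row to a line. move_arm: Moves the arm, as the interface text tells. Its arguments: {"type":"object","properties":{"targets":{"type":"array","items":{"type":"array","items":{"type":"array","items":{"type":"number"}}}},"grip_force":{"type":"number"}},"required":["targets"]}

```bash
mkdir -p pics; cat > h.py <<'E'
import numpy as np, cv2
from scipy.spatial.transform import Rotation as R
from cell import *
def ext(p,s=None):
    "world->cam R,t"
    if 'rvec' in p: return cv2.Rodrigues(np.array(p['rvec'],float))[0],np.array(p['tvec'],float).ravel()
    T=np.eye(4);T[:3,:3]=R.from_euler('xyz',s['orientation'],degrees=True).as_matrix();T[:3,3]=s['tool_pos']
    M=np.linalg.inv(T@np.array(p['mount']));return M[:3,:3],M[:3,3]
def ray(p,uv,s=None):
    Rm,t=ext(p,s);n=cv2.undistortPoints(np.array([[uv]],float),np.array(p['K']),np.array(p['dist']))[0,0]
    return -Rm.T@t,Rm.T@np.array([n[0],n[1],1])
def atz(p,uv,z,s=None):
    o,d=ray(p,uv,s);return o+d*(z-o[2])/d[2]
def tri(a,b):
    A=np.zeros((3,3));B=np.zeros(3)
    for o,d in(a,b):
        d=d/np.linalg.norm(d);P=np.eye(3)-np.outer(d,d);A+=P;B+=P@o
    return np.linalg.solve(A,B)
def proj(p,X,s=None):
    Rm,t=ext(p,s);return cv2.projectPoints(np.array(X,float).reshape(-1,3),cv2.Rodrigues(Rm)[0],t,np.array(p['K']),np.array(p['dist']))[0][:,0]
def save(p,n): cv2.imwrite('pics/'+n,p['pixels'][:,:,::-1])
E
python3 - <<'E'
from h import *
np.set_printoptions(precision=4,suppress=True)
s=observe();print(s,grip_depth)
for c in('scene','side','wrist'):
    p=capture(c);save(p,c+'0.png')
    for n,z in(('driver_mid',.101),('cam',.04),('nut_driver',.015)):
        for d in mark_of(p,n)[:4]: print(c,n,d['score'],np.array(d['at']),atz(p,d['at'],z,s))
a=[cv2.imread(f'pics/{c}0.png') for c in('scene','side')]
cv2.imwrite('pics/both.png',cv2.resize(np.vstack(a),(560,840))[:, :]) 
E
```

```text
{'time': 0.0, 'joint_pos': array([ 56.8891,   9.1122,  91.5723,  -0.0026,  79.4212, -12.0383]), 'dq': array([-0.0287, -0.0452, -0.0478, -0.045 ,  0.081 ,  0.0411]), 'tau': array([  0.0004, -39.6002, -33.1429,  -0.0002,   0.0084,  -0.    ]), 'tool_pos': array([0.2064, 0.536 , 0.2303]), 'orientation': array([-179.8961,   -0.0195,  158.9279]), 'force': array([ 0.2725, -0.7133,  0.3424]), 'moment': array([-0.0099,  0.0078, -0.0055]), 'finger_force': 0.0, 'gripper_width': 0.08570416110992661} 0.0187
scene driver_mid 0.97 [178.7 165.2] [ 0.4172 -0.2354  0.101 ]
scene driver_mid 0.92 [215.1 175.9] [ 0.4592 -0.1419  0.101 ]
scene driver_mid 0.83 [106.2 246.3] [ 0.681  -0.3127  0.101 ]
scene driver_mid 0.79 [149.9 205.7] [ 0.5643 -0.2628  0.101 ]
scene cam 0.69 [419.8 234.8] [0.582  0.3045 0.04  ]
scene nut_driver 0.84 [215.3 231. ] [ 0.5506 -0.1382  0.015 ]
side driver_mid 0.91 [330.  303.8] [ 0.3835 -0.2571  0.101 ]
side driver_mid 0.86 [397.1 263.3] [ 0.5637 -0.2692  0.101 ]
side driver_mid 0.58 [450.9 258.8] [ 0.6552 -0.3312  0.101 ]
side driver_mid 0.58 [303.4 269. ] [ 0.4149 -0.1605  0.101 ]
side cam 0.77 [227.8 177.8] [0.5919 0.3174 0.04  ]
side nut_driver 0.95 [337.1 268.8] [ 0.5467 -0.1385  0.015 ]
```

View pics/scene0.png

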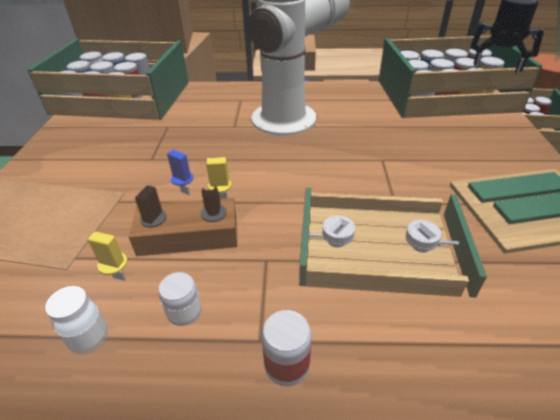

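View pics/side0.png

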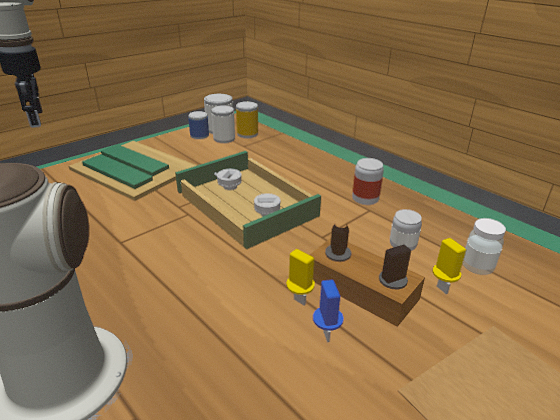

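The scene view shows two black drivers in the block, the left one flat at (149,206) and the right one narrower at (212,200). The blue driver (180,166) and the yellow ones (217,175) and (107,250) are look-alikes. The right-hand end board (462,240) has the gap, so the cam is the disc at (424,235). I'll confirm with a crop and triangulation.

```bash
python3 - <<'E'
from h import *
np.set_printoptions(precision=4,suppress=True)
a=capture('scene');b=capture('side')
def m(p,n,near):
    L=mark_of(p,n);return min(L,key=lambda d:np.hypot(*(np.array(d['at'])-near)))['at']
for n,u,v in(('driver_mid',(150,206),(397,263)),('cam',(420,235),(228,178)),('nut_driver',(215,231),(337,269))):
    p,q=m(a,n,u),m(b,n,v);X=tri(ray(a,p),ray(b,q));print(n,X,proj(a,X)-p)
A=cv2.resize(a['pixels'][175:260,120:250],None,fx=4,fy=4,interpolation=3)
B=cv2.resize(a['pixels'][190:290,380:490],None,fx=3.4,fy=3.4,interpolation=3)[:340]
C=cv2.resize(b['pixels'][215:325,310:440],None,fx=2.3,fy=2.3,interpolation=3)
w=np.zeros((600,520+374,3),np.uint8);w[:340,:520]=A;w[:340,520:894]=B[:, :374];w[340:593,:299]=C
cv2.imwrite('pics/c.png',cv2.resize(w,(800,537))[:,:,::-1])
E
```

```text
driver_mid [ 0.5607 -0.2654  0.104 ] [[-1.4844  0.4755]]
cam [0.5907 0.3039 0.0501] [[ 0.2789 -0.2621]]
nut_driver [ 0.5401 -0.136   0.0117] [[-1.5509  0.7917]]
```

View pics/c.png

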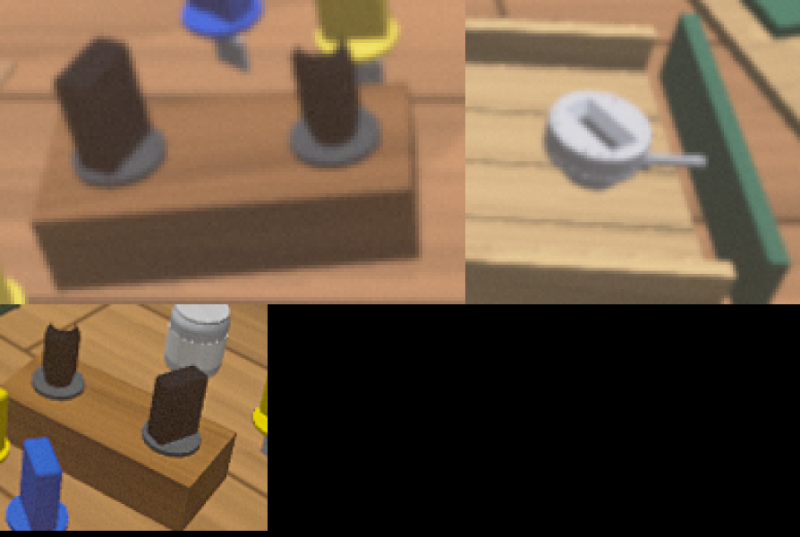

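The crop shows the left driver (scene 149,206) with the flat paddle handle, in the black material described. The right one has a notched round handle, so it's the nut driver. The cam by the gapped board has its slot running diagonally. I'll move above the driver.

Call:
{"api": "move_arm", "payload": {
  "targets": [
    [[0,0,0,-0.041,-0.041,-0.002,0],[0,0,0,-0.041,-0.041,-0.002,0],[0,0,0,-0.041,-0.041,-0.002,0],[0,0,0,-0.041,-0.041,-0.002,0],[0,0,0,-0.041,-0.041,-0.002,0]]
  ],
  "grip_force": 80
}}

```text
time: 1.62
tool_pos: [0.3248, 0.2699, 0.2416]
orientation: [180.0, 0.0, 159.0]
force: [1.2, 0.5, 0.3]
gripper_width: 0.0854
finger_force: 0.0
```

Call:
{"api": "move_arm", "payload": {
  "targets": [
    [[0,0,0,-0.041,-0.041,-0.002,0],[0,0,0,-0.041,-0.041,-0.002,0],[0,0,0,-0.041,-0.041,-0.002,0],[0,0,0,-0.041,-0.041,-0.002,0],[0,0,0,-0.041,-0.041,-0.002,0]]
  ]
}}

```text
time: 2.25
tool_pos: [0.4425, 0.0046, 0.2517]
orientation: [180.0, 0.1, 158.9]
force: [0.3, -0.3, 0.5]
gripper_width: 0.0853
finger_force: 0.0
```

Call:
{"api": "move_arm", "payload": {
  "targets": [
    [[0,0,0,-0.041,-0.041,-0.002,0],[0,0,0,-0.041,-0.041,-0.002,0],[0,0,0,-0.041,-0.041,-0.002,0],[0,0,0,-0.041,-0.041,-0.002,0],[0,0,0,0,0,0,0]]
  ]
}}

```text
time: 2.88
tool_pos: [0.5364, -0.2089, 0.2585]
orientation: [-180.0, -0.0, 158.7]
force: [-0.2, 0.8, 1.0]
gripper_width: 0.0857
finger_force: 0.0
```

```bash
cat > look.py <<'E'
from h import *
import sys
np.set_printoptions(precision=4,suppress=True)
s=observe();p=capture('wrist');save(p,sys.argv[1])
print(s['time'],s['tool_pos'],s['orientation'],s['joint_pos'],s['force'],s['gripper_width'])
for n,z in(('driver_mid',.101),('cam',.04)):
    for d in mark_of(p,n)[:4]: print(n,d['score'],np.array(d['at']),atz(p,d['at'],z,s))
E
python3 look.py w1.png
```

```text
2.875 [ 0.5364 -0.2089  0.2585] [-179.9741   -0.0364  158.6966] [ -33.2848    8.203    89.3918   -0.0331   82.4355 -101.977 ] [-0.2448  0.8391  1.046 ] 0.08573260062526833
driver_mid 0.91 [225.8 347.6] [ 0.6633 -0.3145  0.101 ]
driver_mid 0.88 [307.1  19.8] [ 0.4252 -0.145   0.101 ]
driver_mid 0.76 [172.1  34.3] [ 0.3982 -0.2408  0.101 ]
driver_mid 0.62 [226.6 236.2] [ 0.5588 -0.2675  0.101 ]
```

View pics/w1.png

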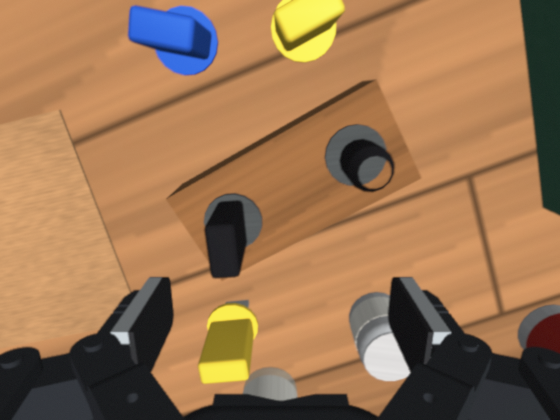

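The wrist view shows the paddle handle at (226,238), its wide side roughly vertical in the picture, and the nut driver at (365,165). I'll fit a box silhouette for position and yaw.

```bash
cat > fit.py <<'E'
from h import *
from scipy.optimize import minimize
def hullmask(p,s,x,y,yaw,zc):
    c=np.array([[i*.023,j*.012,k*.035] for i in(-1,1) for j in(-1,1) for k in(-1,1)])
    X=R.from_euler('z',yaw).apply(c)+[x,y,zc]
    m=np.zeros((420*4,560*4),np.uint8)
    cv2.fillConvexPoly(m,cv2.convexHull(np.round(proj(p,X,s)*4).astype(np.int32)),1)
    return m
def fitbox(shots,x0,zc=.101):
    f=lambda v:sum(1-(h:=hullmask(p,s,v[0],v[1],v[2],zc)>0)[(g:=cv2.resize(r.astype(np.uint8),None,fx=4,fy=4,interpolation=0)>0)].sum()/(h|g).sum() for p,s,r in shots)
    best=None
    for yaw in np.arange(0,np.pi,np.pi/8):
        o=minimize(f,[*x0,yaw],method='Nelder-Mead',options=dict(initial_simplex=np.array([[*x0,yaw],[x0[0]+.006,x0[1],yaw],[x0[0],x0[1]+.006,yaw],[*x0,yaw+.3]]),xatol=2e-4,fatol=1e-4,maxiter=80))
        if best is None or o.fun<best.fun: best=o
    return best.x,best.fun
E
python3 - <<'E'
from fit import *
s=observe();p=capture('wrist');shots=[]
for P,S,at in((p,s,(226,238)),(capture('scene'),None,(150,206)),(capture('side'),None,(397,263))):
    g=cv2.GaussianBlur(P['pixels'],(0,0),.7)
    L=masks_of(P,'driver_mid');d=min(L,key=lambda d:np.hypot(*(np.array(d['at'])-at)));r=d['region']
    dark=r&(g.max(2)<75)
    print(d['at'],r.sum(),dark.sum()); shots.append((P,S,dark))
for q in(shots[:1],shots[1:],shots):
    v,f=fitbox(q,(.56,-.266));print(v[:2],np.degrees(v[2]),f/len(q))
# saw collar centre
E
```

```text
[226.4, 233.4] 3668 2655
[149.9, 207.8] 903 467
[449.1, 264.6] 1153 0
[ 0.55860563 -0.26606663] -22.36609299554611 0.10267040864055788
[ 0.56212473 -0.26493454] 6.66110334111115 0.6606979300238138
[ 0.5578894 -0.2655101] 158.48872844006866 0.5143296391300669
```

The wrist fit gives the driver at (0.5586,-0.2661), yaw 157.6°. That agrees with triangulation and is 130 mm from the nut driver. The tool is almost aligned already, so I'll descend.

Call:
{"api": "move_arm", "payload": {
  "targets": [
    [[0,0,0.01,-0.021,-0.0225,0,0],[0,0,0.01,-0.0205,-0.0225,0.02,0],[0,0,0,0,0,0.05,0],[0,0,0,0,0,0.05,0],[0,0,0,0,0,0.035,0]]
  ]
}}

```text
time: 3.95
tool_pos: [0.5572, -0.2614, 0.1018]
orientation: [180.0, -0.2, 157.8]
force: [0.4, -0.9, 0.4]
gripper_width: 0.0856
finger_force: 0.0
```

Call:
{"api": "move_arm", "payload": {
  "targets": [
    [[0,0,0,0,0,0.014,0],[0,0,0,0,0,0,0.6],[0,0,0,0,0,0,1],[0,0,0,0,0,0,1],[0,0,0,0,0,0,1]]
  ]
}}

```text
time: 4.58
tool_pos: [0.5591, -0.2633, 0.0921]
orientation: [-179.9, 0.2, 157.8]
force: [-2.0, 0.2, 5.7]
gripper_width: 0.0232
finger_force: 79.0
```

```bash
python3 look.py w2.png
```

```text
4.575 [ 0.5591 -0.2633  0.0921] [-179.9452    0.1569  157.7815] [ -36.3976   23.0452   91.0425   -0.0161   65.7468 -104.1724] [-1.9928  0.2082  5.6706] 0.023190343040832017
```

View pics/w2.png

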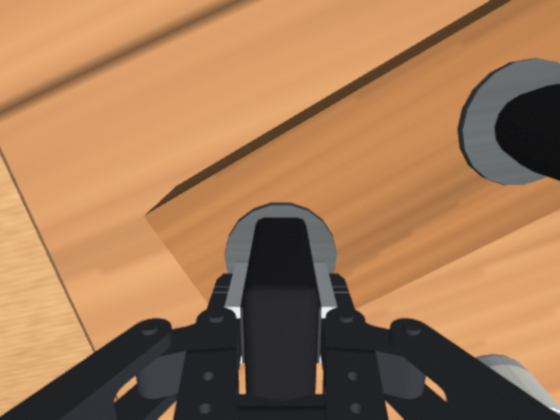

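Gripped on the flats: width 23.2 mm, and TCP (0.5591,-0.2633,0.0921) is the pose to return to. Next I'll lift clear of the nut driver and use the scene view to get the slot direction.

Call:
{"api": "move_arm", "payload": {
  "targets": [
    [[0,0,0,0,0,-0.02,1],[0,0,0,0,0,-0.04,1],[0,0,0,0,0,-0.045,1],[0,0,0,0,0,-0.045,1],[0,0,0,0,0,0,1]]
  ],
  "grip_force": 110
}}

```text
time: 5.35
tool_pos: [0.5604, -0.2639, 0.2467]
orientation: [-179.9, 0.6, 157.8]
force: [0.7, 0.6, -1.5]
gripper_width: 0.0231
finger_force: 107.6
```

```bash
python3 - <<'E'
from h import *
np.set_printoptions(precision=4,suppress=True)
a=capture('scene');b=capture('side')
for p,at in((a,(424,235)),(b,(228,178))):
    L=masks_of(p,'cam')
    for d in L: print(d['score'],d['at'],d['region'].sum(),atz(p,d['at'],.05)) 
A=atz(a,(417.8,222.9),.058);B=atz(a,(435.9,239.3),.058);print(A,B,np.degrees(np.arctan2(*(B-A)[1::-1])))
# rectified top view at z=.058, 0.4mm/px, x down, y right, 90mm around (.587,.306)
def top(p,z,c=(.587,.306),h=.045,n=300):
    g=np.linspace(-h,h,n);X,Y=np.meshgrid(g+c[0],g+c[1],indexing='ij')
    q=proj(p,np.stack([X,Y,0*X+z],-1).reshape(-1,3)).astype(np.float32).reshape(n,n,2)
    return cv2.remap(p['pixels'],q[...,0],q[...,1],cv2.INTER_CUBIC)
cv2.imwrite('pics/top.png',np.hstack([top(a,.058),top(b,.058)])[:,:,::-1])
E
```

```text
0.76 [421.2, 232.3] 881 [0.5846 0.3046 0.05  ]
0.6 [231.0, 177.9] 419 [0.5875 0.296  0.05  ]
[0.5645 0.3005 0.058 ] [0.6125 0.3258 0.058 ] 27.74627081191172
```

View pics/top.png

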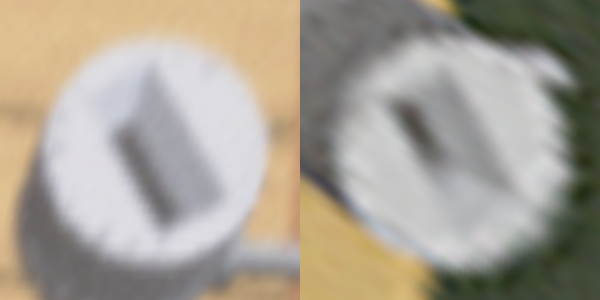

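The rectified top views agree: disc centre about (0.587,0.3075), diameter 68 mm at z=0.058, slot direction about 31° in world. I'll carry the driver to a stand-off there, then turn by +53° of yaw.

Call:
{"api": "move_arm", "payload": {
  "targets": [
    [[0,0,0,0.013,0.059,0,1],[0,0,0,0.013,0.059,0,1],[0,0,0,0.013,0.059,0,1],[0,0,0,0.013,0.059,0,1],[0,0,0,0.013,0.059,0,1]]
  ]
}}

```text
time: 6.18
tool_pos: [0.6087, 0.0372, 0.2384]
orientation: [-180.0, -0.2, 157.8]
force: [1.2, -0.7, -0.9]
gripper_width: 0.0229
finger_force: 108.0
```

Call:
{"api": "move_arm", "payload": {
  "targets": [
    [[0,0,0,0.013,0.059,0,1],[0,0,0,0.013,0.059,0,1],[0,0,0,0.013,0.059,0,1],[0,0,0,0.013,0.059,0,1],[0,0,0,0.013,0.059,0,1]]
  ]
}}

```text
time: 6.8
tool_pos: [0.6602, 0.3345, 0.238]
orientation: [-179.9, -0.1, 157.8]
force: [1.0, 0.7, -1.6]
gripper_width: 0.0227
finger_force: 108.0
```

Call:
{"api": "move_arm", "payload": {
  "targets": [
    [[0,0,-0.185,0,0,0,1],[0,0,-0.185,0,0,0,1],[0,0,-0.185,0,0,0,1],[0,0,-0.185,0,0,0,1],[0,0,-0.185,0,0,0,1]]
  ]
}}

```text
time: 7.42
tool_pos: [0.6601, 0.3326, 0.2377]
orientation: [179.9, -0.2, -148.9]
force: [-0.1, 0.1, -0.5]
gripper_width: 0.0229
finger_force: 108.3
```

Call:
{"api": "move_arm", "payload": {
  "targets": [
    [[0,0,0,0,0,0,1],[0,0,0,0,0,0,1]]
  ]
}}

```text
time: 7.68
tool_pos: [0.6606, 0.3327, 0.2391]
orientation: [180.0, -0.1, -149.4]
force: [0.6, -0.5, -2.3]
gripper_width: 0.0227
finger_force: 108.2
```

```bash
python3 look.py w3.png
```

```text
7.675 [0.6606 0.3327 0.2391] [ 179.9738   -0.1085 -149.3952] [  17.4014   33.7808   59.1389    0.0008   87.1919 -103.2034] [ 0.5604 -0.548  -2.2696] 0.022722300856088545
cam 0.85 [295.5  88.8] [0.5856 0.3042 0.04  ]
```

View pics/w3.png

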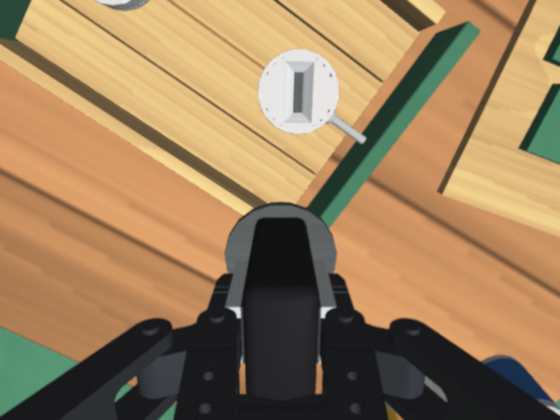

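The cam disc sits at (299,91) with its slot almost vertical in the picture, so it's well aligned with the blade. The collar looks unchanged from the grasp, so nothing slipped. I'll measure precisely now.

```bash
cat > cam.py <<'E'
from h import *
np.set_printoptions(precision=4,suppress=True)
s=observe();p=capture('wrist');im=p['pixels']
d=masks_of(p,'cam')[0];reg=cv2.morphologyEx(d['region'].astype(np.uint8),cv2.MORPH_CLOSE,np.ones((9,9)))
def top(z,c,h,n):
    g=np.linspace(-h,h,n);X,Y=np.meshgrid(g+c[0],g+c[1],indexing='ij')
    q=proj(p,np.stack([X,Y,0*X+z],-1).reshape(-1,3),s).astype(np.float32).reshape(n,n,2)
    return cv2.remap(im,q[...,0],q[...,1],cv2.INTER_CUBIC),X,Y
c=atz(p,d['at'],.058,s)
T,X,Y=top(.058,c,.045,451)
w=((T.min(2)>150)).astype(np.uint8);w=cv2.morphologyEx(w,cv2.MORPH_OPEN,np.ones((9,9)))
k=max(cv2.findContours(w,0,2)[0],key=cv2.contourArea)
(cx,cy),r=cv2.minEnclosingCircle(cv2.convexHull(k));e=cv2.fitEllipse(cv2.convexHull(k))
C=np.array([c[0]-.045+e[0][1]*.0002,c[1]-.045+e[0][0]*.0002]);print('disc',C,np.array(e[1])*.0002,'rad circ',r*.0002)
# slot floor, dark, at z .04
for z,lim in((.04,120),(.058,190)):
    T,X,Y=top(z,C,.03,301)
    m=(T.mean(2)<lim)&(np.hypot(X-C[0],Y-C[1])<.027)
    k=max(cv2.findContours(m.astype(np.uint8),0,2)[0],key=cv2.contourArea)
    b=cv2.minAreaRect(k);q=cv2.boxPoints(b)[:, ::-1]*.0002+C-.03
    L=q[1]-q[0],q[2]-q[1];l=max(L,key=np.linalg.norm)
    print('slot z',z,'c',q.mean(0),'size',[np.linalg.norm(v) for v in L],'yaw',np.degrees(np.arctan2(l[1],l[0]))%180)
print(s['tool_pos'],s['orientation'],s['time'])
rot=R.from_euler('xyz',s['orientation'],degrees=True)
print('shift in tool to disc',rot.inv().apply([*C,s['tool_pos'][2]]-s['tool_pos']))
cv2.imwrite('pics/slot.png',cv2.resize(T,None,fx=2,fy=2)[:,:,::-1])
# collar top ring vs driver offset along tool x: z 35 below mid
for zz in(.007,):
  for dx in(-.004,0,.004):
    zc=s['tool_pos'][2]+.0187-zz-.035
    a=np.linspace(0,6.283,90);P=rot.apply(np.c_[dx+.028*np.cos(a),.028*np.sin(a),0*a])+[*s['tool_pos'][:2],zc]
    u=proj(p,P,s);print(dx,'left',u[:,0].min(),'right',u[:,0].max(),'top',u[:,1].min())
E
python3 cam.py
```

```text
disc [0.5873 0.3104] [0.0666 0.0779] rad circ 0.04050751647949219
slot z 0.04 c [0.587  0.3076] size [np.float64(0.0070789918019344665), np.float64(0.032649468418418155)] yaw 29.16761324682283
slot z 0.058 c [0.5855 0.3101] size [np.float64(0.016193712522697107), np.float64(0.0466616202804799)] yaw 29.248825618151027
[0.6609 0.3328 0.24  ] [ 179.9934   -0.0304 -149.3053] 7.825
shift in tool to disc [0.0748 0.0183 0.    ]
-0.004 left 221.96981646053314 right 336.75728177337135 top 211.54603361745944
0 left 221.57934424265753 right 337.14538105453596 top 203.3163406278586
0.004 left 221.18434132852047 right 337.53800536952883 top 194.97059325937983
```

```bash
python3 - <<'E'
from h import *
from scipy.optimize import least_squares
np.set_printoptions(precision=4,suppress=True)
s=observe();p=capture('wrist');im=p['pixels'].astype(int)
# white, low-saturation disc pixels; radial edge points in rectified space at z=.058
c=np.array([.587,.3085]);g=cv2.GaussianBlur(p['pixels'],(0,0),.8).astype(np.float32)
for it in range(3):
    pts=[]
    for a in np.radians(np.arange(0,360,3)):
        r=np.linspace(.028,.040,60);P=np.c_[c[0]+r*np.cos(a),c[1]+r*np.sin(a),0*r+.058]
        q=proj(p,P,s).astype(np.float32);v=cv2.remap(g[...,2],q[:,:1],q[:,1:],1)[:,0]  # blue: white vs wood/green
        dv=np.gradient(v);i=dv.argmin()
        if dv[i]<-3: pts.append(P[i,:2])
    pts=np.array(pts)
    o=least_squares(lambda z:np.hypot(*(pts-z[:2]).T)-z[2],[*c,.034],loss='soft_l1',f_scale=.0007);c=o.x[:2]
print(len(pts),o.x)
rot=R.from_euler('xyz',s['orientation'],degrees=True)
print(rot.inv().apply([*c,0]-np.array([*s['tool_pos'][:2],0])),s['tool_pos'],s['orientation'])
E
```

```text
118 [0.5872 0.307  0.0335]
[0.0767 0.0155 0.    ] [0.661  0.3328 0.2402] [ 179.9975   -0.006  -149.2716]
```

Disc centre by edge fit: (0.5872,0.3070), radius 33.5 mm. I'll move over it and stop about 1 cm above the mouth.

Call:
{"api": "move_arm", "payload": {
  "targets": [
    [[0,0,0.013,0.038,0.008,0,1],[0,0,0.013,0.038,0.007,0,1],[0,0,0,0,0,0.05,1],[0,0,0,0,0,0.042,1],[0,0,0,0,0,0,1]]
  ]
}}

```text
time: 8.6
tool_pos: [0.5849, 0.3064, 0.144]
orientation: [179.9, -0.5, -150.7]
force: [0.3, 0.4, -1.2]
gripper_width: 0.0226
finger_force: 108.3
```

Call:
{"api": "move_arm", "payload": {
  "targets": [
    [[0,0,0,0,0,0,1],[0,0,0,0,0,0,1]]
  ]
}}

```text
time: 8.85
tool_pos: [0.5897, 0.3079, 0.1514]
orientation: [-179.9, 0.3, -150.7]
force: [0.2, 0.6, -0.6]
gripper_width: 0.0226
finger_force: 108.3
```

```bash
cat > v.py <<'E'
from h import *
import sys
np.set_printoptions(precision=4,suppress=True)
s=observe();print(s['time'],s['tool_pos'],s['orientation'],s['force'],s['moment'],s['joint_pos'])
rot=R.from_euler('xyz',s['orientation'],degrees=True)
print('to cam, tool axes',rot.inv().apply([.5872-s['tool_pos'][0],.307-s['tool_pos'][1],0]))
o=[]
for n,c in(('scene',(424,225)),('side',(232,170))):
    p=capture(n);q=p['pixels'][c[1]-45:c[1]+45,c[0]-60:c[0]+60];o.append(cv2.resize(q,None,fx=3.3,fy=3.3,interpolation=2))
cv2.imwrite('pics/'+sys.argv[1],np.hstack(o)[:,:,::-1])
E
python3 v.py v1.png
```

```text
8.85 [0.5897 0.3079 0.1514] [-179.9391    0.2821 -150.7159] [ 0.2058  0.5588 -0.6177] [-0.0756 -0.0464  0.0021] [  17.1856   25.6469   80.3484   -0.0005   73.7162 -102.0982]
to cam, tool axes [ 0.0026  0.0004 -0.    ]
```

View pics/v1.png

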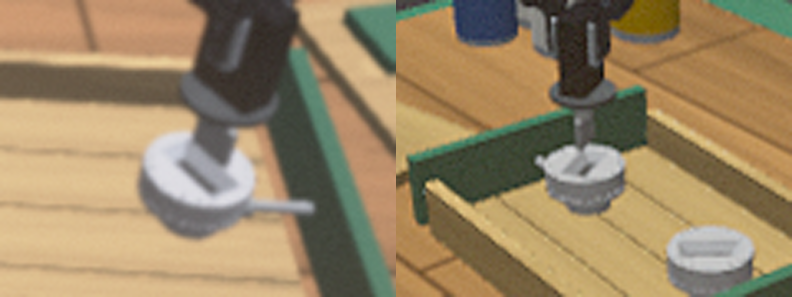

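The blade is right over the slot in both views, with the tip at about (213,150) in the left crop, and its width is aligned with the slot. I'll lower it gently, watching the force.

Call:
{"api": "move_arm", "payload": {
  "targets": [
    [[0,0,0,0.001,0,0.008,1],[0,0,0,0,0,0.006,1],[0,0,0,0,0,0.004,1],[0,0,0,0,0,0.004,1],[0,0,0,0,0,0,1]]
  ]
}}

```text
time: 9.57
tool_pos: [0.5867, 0.3068, 0.1258]
orientation: [180.0, -0.0, -150.7]
force: [0.2, -1.0, -1.4]
gripper_width: 0.0231
finger_force: 108.3
```

Call:
{"api": "move_arm", "payload": {
  "targets": [
    [[0,0,0,0,0,0.004,1],[0,0,0,0,0,0.003,1],[0,0,0,0,0,0,1],[0,0,0,0,0,0,1]]
  ]
}}

```text
time: 10.07
tool_pos: [0.5871, 0.3068, 0.1194]
orientation: [-180.0, 0.0, -150.7]
force: [-1.3, 0.8, -0.7]
gripper_width: 0.0229
finger_force: 108.3
```

Blade is down in the slot: mid is about 0.128 m, with no contact force. Turning clockwise.

Call:
{"api": "move_arm", "payload": {
  "targets": [
    [[0,0,0.06,0,0,0.001,1],[0,0,0.08,0,0,0,1],[0,0,0.08,0,0,0,1],[0,0,0.08,0,0,0,1],[0,0,0.08,0,0,0,1]]
  ]
}}

```text
time: 10.7
tool_pos: [0.5871, 0.307, 0.1184]
orientation: [180.0, 0.0, -172.6]
force: [-0.0, 0.8, -1.6]
gripper_width: 0.0232
finger_force: 108.1
```

Call:
{"api": "move_arm", "payload": {
  "targets": [
    [[0,0,0.08,0,0,0,1],[0,0,0.08,0,0,0,1],[0,0,0.08,0,0,0,1],[0,0,0.08,0,0,0,1],[0,0,0.08,0,0,0,1]]
  ]
}}

```text
time: 11.32
tool_pos: [0.5871, 0.3073, 0.1184]
orientation: [179.9, 0.0, 164.5]
force: [-0.0, 1.5, -1.4]
gripper_width: 0.0229
finger_force: 108.1
```

Call:
{"api": "move_arm", "payload": {
  "targets": [
    [[0,0,0.08,0,0,0,1],[0,0,0.08,0,0,0,1],[0,0,0.08,0,0,0,1],[0,0,0.08,0,0,0,1],[0,0,0,0,0,0,1]]
  ]
}}

```text
time: 11.95
tool_pos: [0.5873, 0.3074, 0.1185]
orientation: [179.9, 0.0, 146.3]
force: [1.0, 2.8, -2.7]
gripper_width: 0.023
finger_force: 108.0
```

```bash
python3 v.py v2.png
```

```text
11.95 [0.5873 0.3074 0.1185] [179.9149   0.0156 146.3272] [ 0.9843  2.7658 -2.6922] [ 0.5097 -0.3455  0.1408] [ 17.1843  27.3796  81.9276   0.0441  70.617  -39.1576]
to cam, tool axes [-0.0001 -0.0003 -0.    ]
```

View pics/v2.png

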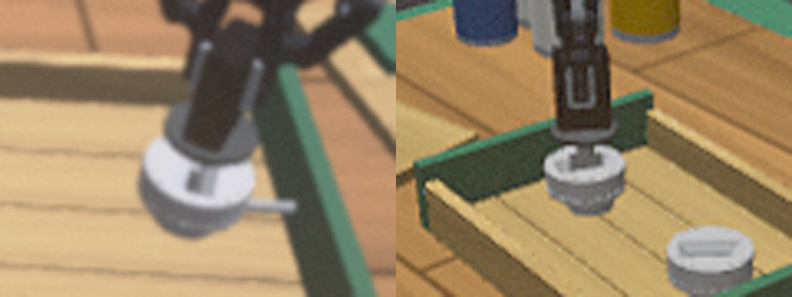

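The cam has turned and the gap has narrowed: the rod end reached (295,205) at the board. I'll carry on towards the stop in smaller steps.

Call:
{"api": "move_arm", "payload": {
  "targets": [
    [[0,0,0.05,0,0,0,1],[0,0,0.04,0,0,0,1],[0,0,0.03,0,0,0,1],[0,0,0,0,0,0,1]]
  ]
}}

```text
time: 12.55
tool_pos: [0.5873, 0.3073, 0.1185]
orientation: [179.9, 0.0, 139.4]
force: [2.9, 4.1, -3.6]
gripper_width: 0.0229
finger_force: 108.0
```

```bash
python3 v.py v3.png; python3 - <<'E'
from h import *
a=capture('scene');print([ (d['score'],d['at']) for d in masks_of(a,'end_board')]);print(observe()['moment'])
E
```

```text
12.55 [0.5873 0.3073 0.1185] [179.9131   0.0068 139.4238] [ 2.9325  4.1174 -3.5642] [ 1.0035 -0.5904  0.2297] [ 17.181   27.3796  81.9235   0.043   70.6198 -32.257 ]
to cam, tool axes [-0.0001 -0.0003 -0.    ]
[(0.58, [456.8, 245.2])]
[ 1.05948142 -0.72637724  0.24563921]
```

View pics/v3.png

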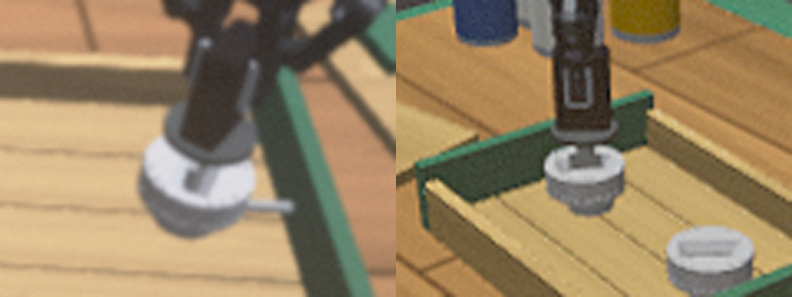

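Call:
{"api": "move_arm", "payload": {
  "targets": [
    [[0,0,0.04,0,0,0,1],[0,0,0.04,0,0,0,1],[0,0,0,0,0,0,1]]
  ]
}}

```text
time: 13.12
tool_pos: [0.5874, 0.3073, 0.1185]
orientation: [179.9, 0.0, 134.8]
force: [2.9, 4.8, -2.8]
gripper_width: 0.0229
finger_force: 108.0
```

```bash
cat > bd.py <<'E'
from h import *
np.set_printoptions(precision=4,suppress=True)
s=observe();print(s['time'],s['orientation'],s['force'],s['moment'])
a=capture('scene')
# profile along y across board top (z=.065) at several x clear of the arm: green boundaries
g=cv2.GaussianBlur(a['pixels'],(0,0),.6).astype(np.float32)
for x in(.49,.52,.66,.68,.70):
    y=np.arange(.36,.47,.0005);q=proj(a,np.c_[0*y+x,y,0*y+.065]).astype(np.float32)
    v=cv2.remap(g,q[:,:1],q[:,1:],1)[:,0];m=v[:,1]-v[:,0]>8
    if m.any(): print(x,y[m].min(),y[m].max(),m.sum()*.0005)
E
python3 bd.py; python3 - <<'E'
# same profile on the first scene picture, for comparison
import sys;sys.path.insert(0,'.')
from h import *
a=capture('scene');im=cv2.imread('pics/scene0.png')[:,:,::-1]
g=cv2.GaussianBlur(im,(0,0),.6).astype(np.float32)
for x in(.49,.52,.66,.68,.70):
    y=np.arange(.36,.47,.0005);q=proj(a,np.c_[0*y+x,y,0*y+.065]).astype(np.float32)
    v=cv2.remap(g,q[:,:1],q[:,1:],1)[:,0];m=v[:,1]-v[:,0]>8
    if m.any(): print('start',x,y[m].min(),y[m].max())
E
```

```text
13.125 [179.9124   0.0066 134.8188] [ 2.9099  4.763  -2.7748] [ 1.0845 -0.6547  0.1395]
0.49 0.45450000000000007 0.4695000000000001 0.0155
0.52 0.3725 0.3875 0.0155
0.66 0.364 0.378 0.0145
0.68 0.363 0.3775 0.015
0.7 0.362 0.375 0.0135
start 0.49 0.39 0.4695000000000001
start 0.52 0.387 0.401
start 0.66 0.378 0.392
start 0.68 0.3765 0.391
start 0.7 0.3755 0.389
```

The board has moved in by about 14 mm (top edge y from 0.3765–0.387 to 0.363–0.3725), so it's essentially tight. I'll ease the blade back inside its play, then lift and carry it home.

Call:
{"api": "move_arm", "payload": {
  "targets": [
    [[0,0,-0.08,0,0,0,1],[0,0,0,0,0,-0.01,1],[0,0,0,0,0,-0.02,1],[0,0,0,0,0,-0.045,1],[0,0,-0.16,0,0,-0.045,1]]
  ]
}}

```text
time: 13.85
tool_pos: [0.5866, 0.3059, 0.2407]
orientation: [-179.9, 0.0, 148.7]
force: [-0.0, -0.7, -1.5]
gripper_width: 0.0224
finger_force: 108.8
```

Call:
{"api": "move_arm", "payload": {
  "targets": [
    [[0,0,-0.16,0,0,-0.01,1],[0,0,0,0,0,0,1]]
  ]
}}

```text
time: 14.1
tool_pos: [0.5876, 0.3064, 0.251]
orientation: [179.9, 0.2, 157.6]
force: [0.1, -0.7, -1.6]
gripper_width: 0.0231
finger_force: 108.9
```

```bash
python3 bd.py; python3 - <<'E'
from h import *
s=observe();rot=R.from_euler('xyz',s['orientation'],degrees=True);print(s['tool_pos'],rot.inv().apply([.5591,-.2633,.24]-s['tool_pos']))
E
```

```text
14.1 [179.9422   0.1584 157.5861] [ 0.0803 -0.6511 -1.5802] [ 0.0164  0.032  -0.0024]
0.49 0.376 0.4695000000000001 0.0285
0.52 0.3735 0.3875 0.0145
0.66 0.364 0.378 0.0145
0.68 0.363 0.377 0.0145
0.7 0.362 0.375 0.0135
[0.58690709 0.30629966 0.24913915] [-0.19209035 -0.53694545  0.00956072]
```

Call:
{"api": "move_arm", "payload": {
  "targets": [
    [[0,0,0,-0.019,-0.054,0,1],[0,0,0,-0.019,-0.054,0,1],[0,0,0,-0.019,-0.054,0,1],[0,0,0,-0.019,-0.054,0,1],[0,0,0,-0.019,-0.054,0,1]]
  ]
}}

```text
time: 14.78
tool_pos: [0.5711, 0.0191, 0.247]
orientation: [-179.9, -0.2, 157.5]
force: [0.9, 0.4, -0.4]
gripper_width: 0.0229
finger_force: 108.9
```

Call:
{"api": "move_arm", "payload": {
  "targets": [
    [[0,0,0,-0.019,-0.054,0,1],[0,0,0,-0.019,-0.054,0,1],[0,0,0,-0.019,-0.054,0,1],[0,0,0,-0.019,-0.054,0,1],[0,0,0,-0.019,-0.051,0,1]]
  ]
}}

```text
time: 15.4
tool_pos: [0.5579, -0.2637, 0.247]
orientation: [180.0, -0.2, 157.5]
force: [1.5, 0.5, -0.7]
gripper_width: 0.0228
finger_force: 108.9
```

Call:
{"api": "move_arm", "payload": {
  "targets": [
    [[0,0,0,0,0,0.03,1],[0,0,0,0,0,0.03,1],[0,0,0,0,0,0,1],[0,0,0,0,0,0,1]]
  ]
}}

```text
time: 15.9
tool_pos: [0.5594, -0.2622, 0.1891]
orientation: [-180.0, 0.0, 157.7]
force: [-0.2, -0.6, -1.1]
gripper_width: 0.0229
finger_force: 109.0
```

```bash
cat > hm.py <<'E'
from h import *
np.set_printoptions(precision=4,suppress=True)
s=observe();rot=R.from_euler('xyz',s['orientation'],degrees=True);print(s['time'],s['tool_pos'],s['orientation'],s['force'],rot.inv().apply([.5591,-.2633,.0921]-s['tool_pos']))
E
python3 hm.py
```

```text
15.9 [ 0.5594 -0.2622  0.1891] [-179.9815    0.013   157.6692] [-0.1858 -0.6488 -1.0723] [-0.0002 -0.0011  0.097 ]
```

Call:
{"api": "move_arm", "payload": {
  "targets": [
    [[0,0,0,0,-0.001,0.03,1],[0,0,0,0,0,0.02,1],[0,0,0,0,0,0.018,1],[0,0,0,0,0,0.015,1],[0,0,0,0,0,0.008,1]]
  ]
}}

```text
time: 16.52
tool_pos: [0.5586, -0.2628, 0.0963]
orientation: [180.0, -0.1, 157.7]
force: [-0.9, -0.2, -1.6]
gripper_width: 0.0228
finger_force: 109.0
```

Call:
{"api": "move_arm", "payload": {
  "targets": [
    [[0,0,0,0,0,0.004,1],[0,0,0,0,0,0.001,1],[0,0,0,0,0,0,1]]
  ]
}}

```text
time: 16.9
tool_pos: [0.5592, -0.2633, 0.0929]
orientation: [-180.0, 0.1, 157.7]
force: [1.0, -0.6, -1.6]
gripper_width: 0.0229
finger_force: 109.0
```

Call:
{"api": "move_arm", "payload": {
  "targets": [
    [[0,0,0,0,0,0.001,1],[0,0,0,0,0,0,1],[0,0,0,0,0,0,0.6],[0,0,0,0,0,0,0],[0,0,0,0,0,0,0]]
  ]
}}

```text
time: 17.52
tool_pos: [0.5588, -0.263, 0.0912]
orientation: [180.0, -0.0, 157.7]
force: [-0.5, 1.1, -0.0]
gripper_width: 0.0693
finger_force: 0.0
```

Call:
{"api": "move_arm", "payload": {
  "targets": [
    [[0,0,0,0,0,0,0],[0,0,0,0,0,-0.03,0],[0,0,0,0,0,-0.05,0],[0,0,0,0,0,-0.05,0],[0,0,0,-0.041,-0.041,-0.04,0]]
  ]
}}

```text
time: 18.15
tool_pos: [0.5791, -0.3085, 0.2596]
orientation: [180.0, 0.1, 157.9]
force: [1.3, -1.3, -0.2]
gripper_width: 0.0855
finger_force: 0.0
```

Call:
{"api": "move_arm", "payload": {
  "targets": [
    [[0,0,0,0.041,0.041,0,0],[0,0,0,0.041,0.041,0,0],[0,0,0,0,0,0,0],[0,0,0,0,0,0,0]]
  ]
}}

```text
time: 18.65
tool_pos: [0.5342, -0.2037, 0.2572]
orientation: [-180.0, 0.1, 157.7]
force: [-0.2, 0.3, -0.8]
gripper_width: 0.0856
finger_force: 0.0
```

```bash
python3 bd.py; python3 - <<'E'
from fit import *
np.set_printoptions(precision=4,suppress=True)
s=observe();p=capture('wrist');q=proj(p,[[.5586,-.266,.115]],s)[0];print(s['tool_pos'],q)
L=masks_of(p,'driver_mid');d=min(L,key=lambda d:np.hypot(*(np.array(d['at'])-q)))
r=d['region']&(cv2.GaussianBlur(p['pixels'],(0,0),.7).max(2)<75);print(d['at'],r.sum())
print(fitbox([(p,s,r)],(.5586,-.266)))
a,b=capture('scene'),capture('side')
for n,u,v in(('driver_mid',(150,206),(397,263)),('nut_driver',(215,231),(337,269))):
    f=lambda P,w:min(mark_of(P,n),key=lambda d:np.hypot(*(np.array(d['at'])-w)))['at']
    x,y=f(a,u),f(b,v);print(n,x,y,tri(ray(a,x),ray(b,y)))
E
```

```text
18.65 [-179.9708    0.0591  157.7415] [-0.2043  0.31   -0.7845] [ 0.0057 -0.0168  0.0367]
0.49 0.3765 0.4695000000000001 0.028
0.52 0.3735 0.3875 0.0145
0.66 0.3645 0.378 0.014
0.68 0.3635 0.3775 0.0145
0.7 0.362 0.375 0.0135
[ 0.5343 -0.2043  0.2572] [222.5435 246.9678]
[226.4, 347.5] 0
(array([ 0.5586, -0.266 ,  0.    ]), np.float64(1.0))
driver_mid [151.0, 207.3] [393.7, 264.1] [ 0.563  -0.2624  0.0953]
nut_driver [215.9, 232.2] [334.1, 271.6] [ 0.5437 -0.1366  0.0061]
```

The network missed the handle in this wrist view, so I'll check it by colour.

```bash
python3 - <<'E'
from fit import *
s=observe();p=capture('wrist')
m=(cv2.GaussianBlur(p['pixels'],(0,0),.7).max(2)<45).astype(np.uint8);m[:, :150]=0;m[:,300:]=0;m[290:]=0;m[:170]=0
n,l,st,_=cv2.connectedComponentsWithStats(m);k=1+st[1:,4].argmax();print(st[k])
print(fitbox([(p,s,l==k)],(.5586,-.266)))
print(hand_in())
E
```

```text
[ 207  207   38   76 2405]
(array([ 0.55926924, -0.26233776,  2.63465562]), np.float64(0.14043480213807658))
the job is handed in; nothing more can be done
None
```

The job is handed in with no verdict shown: I turned the cam and the end board came in about 14 mm by the scene camera. The driver is back upright in its own hole about 4 mm from its start, and the nut driver was left in place.

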